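Free the oilstone from under its keeper bar and lay it on the honing board

ROBOT

A 6-joint arm with a two-finger parallel gripper is mounted at the origin on a cart in front of the work surface, level with it; the furniture and walls round the work are solid. World frame = base frame: x ahead of the robot, y to its left, z up, the work surface at z = 0. Lengths are in m, angles in rad, forces in N, time in s.
With the tool pointing down it reaches from about 0.3 to 0.875 m from the base axis. Payload 6.4 kg.
Tool frame: the origin (TCP) lies midway between the tips of the shut fingers; the grasp point (between the pads) lies 19 mm behind it; z points along the fingers, y is the direction in which the jaws open and shut (so a half turn about z gives the same grasp; the last joint's range is limited). The gripper opens to 85 mm and grips with 20 to 120 N. Pads are 22 mm wide; open, the fingers measure 114 mm over their backs; the gripper's body (76 mm by 85 mm) begins 54 mm behind the grasp point. The pads swing forward as they close: fully open they stand 13 mm farther back than shut.
Start: joints at [1.081, 0.181, 1.607, -0, 1.354, -0.206], TCP at [0.161, 0.552, 0.231] pointing down, gripper open.
Joint ranges: [-2.99, 2.99], [-0.89, 2.07], [0.3, 2.58], [-1.14, 4.28], [0, 2.63], [-3.12, 3.12]. Speed limits (rad/s): [2.57, 2.57, 3.01, 3.14, 3.14, 3.14].

INTERFACE

Orientations are given as a unit quaternion [w, x, y, z].
In Python, from bench import ctrl gives the robot as it stands. The module is installed in compiled form; this text tells all that it offers.
- The arm moves only by the tool arm_command, never from a script. Its argument "plan" is one flat list of numbers, 4 for each row, row after row: the shift along the tool's x, y, z in mm, then the turn about the tool's z in rad. A call has 1 to 20 rows; each row shifts and turns the commanded pose from where the row before left it, along the tool's axes as they then stand; what a row does not reach is not made up. A row lasts 1/10 s, in which the tool goes at most 50 mm and 8.59 degrees, less where a joint would pass 70% of its speed; a pose out of reach is approached as far as the arm can. A call is refused whole if a number of a shift passes 50 or a number of a turn 0.15, either way. A call with a gripper value outside its range is refused whole. "grip" is the opening, from 0 (shut) to 1 (fully open), set as the call begins (left out, the last holds). The fingers move at their own pace and stop on an object; the grip force is fixed at half the most. Time passes only in rows, so rows that do not move let the fingers close. It gives the time, the measured TCP pose, the force and the opening at its end, in the units of the state.
- ctrl.get_obs(): the state, without advancing time (a new reading comes with each control period).
- ctrl.camera(name): name is "scene" or "top" or "wrist"; returns a dict with "color" (480x640x3 uint8, red, green, blue), "camera_matrix" (3x3 intrinsics, pixels), "eye" and "attitude" of the camera in the world; the wrist camera has in their place "T_tool_cam" (4x4, takes a point from camera to tool coordinates, whose origin is the TCP and whose axes are the flange's). Camera axes: x right, y up, looking along -z (the intrinsics and any distortion apply to the point x, -y, -z); pixel columns grow to the right and rows downward; lengths in m; the calibration is good to about 2 mm. A picture is of the moment at which its call begins: read the wrist's pose just before it. There is no depth.
- ctrl.hand_in(): hands the job in, once; it reports no verdict.
The state is a dict: "time_s": time; "q": joint angles; "dq": joint speeds; "joint_efforts": joint torques, N m; "eef_pos": TCP position; "eef_rot": TCP orientation; "wrist_force": force on the tool from outside, world axes, zero at the start; "torque": the same for the moment, N m; "opening": opening from 0.0 (shut) to 1.0 (fully open).
Only numpy, scipy, OpenCV 4.12 (cv2) and the standard library are available. Lean on these libraries where they do the work, as an engineer would, in place of code of your own. Each camera call takes 0.05 s, during which the arm holds its last target. There are 200 camera calls.

TASK

The sharpening stones stand on edge in their rack, kept in by a wooden keeper bar that lies in two open brackets. Lift the bar out and set it down on the bench, then take out the oilstone (the one mounted on a wooden block) and lay it flat, grey stone upward, on the rubber mat between the two cleats of the honing board, ready for honing. Drop nothing, leave the other two stones in the rack, and do not disturb the red-capped jar or the white bottle nearby.

Things in the scene. Friction and masses are not known exactly. Their poses are not given: they have to be found in the camera images.
- stone_rack: Wooden rack fixed on the bench: base 124 (x) x 206 (y) x 12 mm, origin under its centre at bench height. Two slotted rails at x = -40 and +40 mm (11 mm thick, tops 36 mm above the bench); three slots 17 mm wide at y = -46, 0, +46 mm hold three stones on edge, long side along x. Between the rails the stones' sides are free for fingers.
- bracket_left (a point): Middle of the floor of the open steel U bracket at the rack's +y end (91 mm from its middle), 55 mm above the bench; the other is its mirror image at the -y end. Each is 36 mm wide, 5 mm thick, its prongs end 78 mm above the bench, the U is 26 mm wide, open at the top.
- keeper_bar: Keeper bar: hardwood batten 22 x 200 x 14 mm along its y, 0.12 to 0.26 kg; origin at the centre of its underside, z up. Lies loosely in both brackets 3 mm above the stones, 2 mm play each way; steel end plates 32 mm wide outside the brackets. Lifting it straight up by 25 mm frees it. Set on its underside it stands steadily, handle up.
- bar_handle (a point): Middle of the bow handle on the keeper bar: steel rod, 10 mm diameter, along the bar's y, straight for 66 mm, its axis 47 mm above the bar's underside (28 mm free under the rod). The bench in front of the rack, left of the honing board, is free to set the bar down.
- oilstone: Grey stone 28 x 100 mm on a wooden block 40 (x) x 112 (y) x 6 mm, 14 mm thick in all (z), 0.10 to 0.19 kg. Origin: centre of the block's underside; z out of the stone's face, y along its length. Starts on edge in any of the three slots: y along the rack's x, z to the rack's +y, x upright, origin 32 and top 52 mm above the bench; may lean 0.2 rad.
- oilstone_mid (a point): Centre of the oilstone, 7 mm from its origin along z: middle of the 14 mm thickness by which it is gripped on edge. Its edge is a poor foot: on the bench, lean it toward its wooden side before letting go so that it tips flat onto the block, then take it again across its 40 mm width. The bench right of the rack, behind the honing board, is free for this.
- rubbing_stone: Plain grey stone 38 (x) x 110 (y) x 14 (z) mm without a block, on edge in another slot; origin at the centre of its 38 x 110 underside. It stays in the rack.
- slip_stone: Grey slip stone 38 (x) x 96 (y) x 14 (z) mm with rounded long edges, without a block, on edge in the remaining slot; origin at the centre of its underside. It stays in the rack.
- honing_board: Honing board fixed on the bench: plywood 78 (x) x 186 (y) mm, top 14 mm above the bench, with a rubber mat 60 x 118 mm. Origin under its centre at bench height, z up. Two wooden cleats across it (70 mm long in x, 14 mm wide, tops 24 mm above the bench) leave 120 mm between them along y; both long sides are open.
- board_seat (a point): Middle of the rubber mat's surface between the cleats, 15.5 mm above the bench: the oilstone's origin belongs here, its length along the board's y, either end first.
- cutting_oil: Small white bottle, 42 mm wide and 96 mm tall, at the left of the rack; origin at the centre of its underside, z up.
- patina_jar: Dark jar with a red cap, 60 mm wide and 61 mm tall, at the right of the bench; origin at the centre of its underside.
Not all that is in view belongs to the job. What is shaped like the oilstone but green is not meant.

How it is judged:
By the outcome, as a careful person would: the job done as asked, in the order asked, and still so for the second after the job is handed in, with the robot touching nothing.
It also fails if it takes over 61 s, if anything falls off the work surface, if the arm or the gripper's body presses on something with over 40 N, if the wrist force passes 120 N, or if a joint passes its speed limit or range.

## Working session

There is one attempt and no reset: what is moved stays moved. The work goes in short steps, Python scripts to look and compute and a tool call to move; the robot and the scene stay as the last step left them, time stands still between calls to the robot, and variables do not carry over. Pictures are saved under pics/ and viewed, about 8 in all and at most 12, crops included, and the job is handed in when it is done.

Besides the shell and the picture viewer there is one more tool, called as name(argument=value, ...) on one line, values as JSON. arm_command: Moves the arm, as the interface text tells. Its arguments: {"type":"object","properties":{"plan":{"type":"array","items":{"type":"number"}},"grip":{"type":"number"}},"required":["plan"]}

```bash
mkdir -p pics
cat > h.py <<'E'
import numpy as np, cv2
from bench import ctrl
from scipy.spatial.transform import Rotation as R
def rot(q): return R.from_quat([q[1],q[2],q[3],q[0]]).as_matrix()
def snap(name,f):
    o=ctrl.get_obs(); c=ctrl.camera(name); cv2.imwrite(f'pics/{f}.png',c['color'][:,:,::-1])
    if name=='wrist':
        T=np.eye(4);T[:3,:3]=rot(o['eef_rot']);T[:3,3]=o['eef_pos'];M=T@np.array(c['T_tool_cam'])
    else:
        M=np.eye(4);a=np.array(c['attitude']);M[:3,:3]=a if a.shape==(3,3) else rot(a);M[:3,3]=c['eye']
    np.savez(f'pics/{f}.npz',K=c['camera_matrix'],M=M); return c
def px2w(f,px,z):
    d=np.load(f'pics/{f}.npz');K,M=d['K'],d['M']
    out=[]
    for (u,v) in np.atleast_2d(px):
        r=np.linalg.inv(K)@[u,v,1];r=M[:3,:3]@(r*[1,-1,-1]);e=M[:3,3]
        out.append(e+r*(z-e[2])/r[2])
    return np.array(out)
def w2px(f,P):
    d=np.load(f'pics/{f}.npz');K,M=d['K'],d['M']
    p=(np.atleast_2d(P)-M[:3,3])@M[:3,:3]*[1,-1,-1]; p=p@K.T
    return p[:,:2]/p[:,2:]
E
python3 - <<'E'
from h import *
for n in('scene','top','wrist'):
    c=snap(n,n+'0'); print(n,{k:v for k,v in c.items() if k!='color'})
o=ctrl.get_obs();print(o)
E
```

```text
scene {'camera_matrix': array([[440.94742877,   0.        , 319.61500388],
       [  0.        , 440.94742877, 238.00365966],
       [  0.        ,   0.        ,   1.        ]]), 'eye': array([-0.06550198, -0.42353522,  0.76599624]), 'attitude': array([ 0.80533179,  0.33898545, -0.17898839, -0.45220873])}
top {'camera_matrix': array([[546.39581074,   0.        , 318.21992666],
       [  0.        , 546.39581074, 230.04429322],
       [  0.        ,   0.        ,   1.        ]]), 'eye': array([ 0.38532884, -0.05149047,  1.2226536 ]), 'attitude': array([ 0.70693282,  0.0295869 , -0.03752231, -0.7056647 ])}
wrist {'camera_matrix': array([[423.75342508,   0.        , 317.35069618],
       [  0.        , 423.75342508, 242.27966053],
       [  0.        ,   0.        ,   1.        ]]), 'T_tool_cam': array([[-5.97135495e-04,  9.60333829e-01,  2.78852256e-01,
         7.07455778e-02],
       [ 9.99999417e-01,  3.22594924e-04,  1.03042497e-03,
         3.55128229e-04],
       [ 8.99595638e-04,  2.78852708e-01, -9.60333462e-01,
        -1.41437014e-01],
       [ 0.00000000e+00,  0.00000000e+00,  0.00000000e+00,
         1.00000000e+00]])}
{'time_s': 0.15, 'q': array([ 1.08071151e+00,  1.81381566e-01,  1.60777434e+00, -1.19919587e-05,
        1.35382474e+00, -2.06356047e-01]), 'dq': array([ 9.28004168e-05,  2.31967943e-04, -1.65881286e-03,  1.89814668e-03,
        1.61238574e-03, -3.47953896e-04]), 'joint_efforts': array([ 1.95325432e-03, -4.45260930e+01, -3.51690388e+01, -1.29110722e-04,
        5.80259162e-03,  4.07259165e-05]), 'eef_pos': array([0.16077465, 0.55161718, 0.23058675]), 'eef_rot': array([-2.31305461e-04,  1.41387699e-01,  9.89954058e-01, -6.54339378e-04]), 'wrist_force': array([-0.08109466,  0.52255155,  0.5047063 ]), 'torque': array([ 0.01337525,  0.02028704, -0.01257321]), 'opening': 1.0035007320267328}
```

View pics/top0.png

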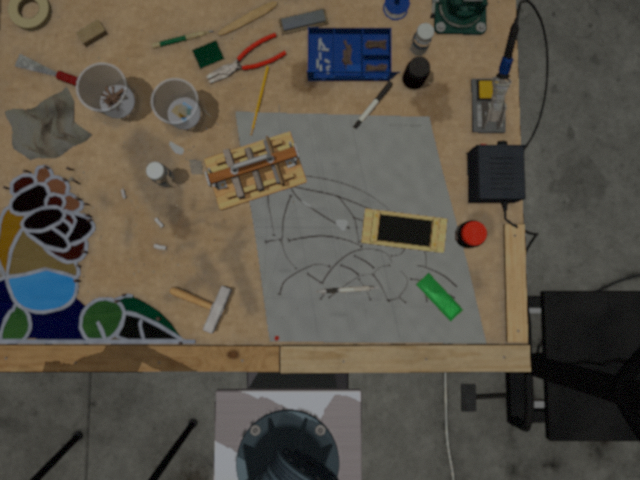

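View pics/scene0.png

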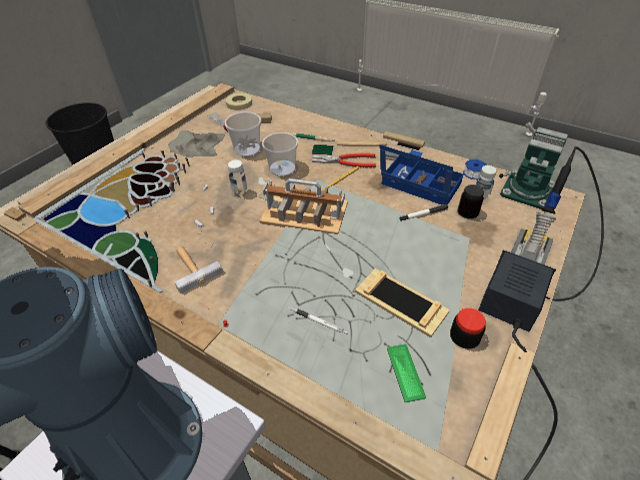

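The top view shows the rack at about (254,170) with the bar across it, the honing board at (404,230), the jar at (472,233), the bottle at (157,172) and the green decoy at (440,296). Things that could be taken for the oilstone: the three stones in the rack, the green piece at (440,296), the grey stone at (303,20) and the black mat at (404,231).

Run:
```python
from h import *
print(w2px('top0',[[0,0,0],[.16,.55,.23]]))
print('rack base',px2w('top0',[[203,167],[293,133],[306,187],[220,208]],.012))
print('handle',px2w('top0',[[253,163]],.10))
print('board',px2w('top0',[[365,208],[447,215],[444,252],[361,245]],.014), px2w('top0',[[380,215],[434,220],[431,246],[377,241]],.0155))
print('jar',px2w('top0',[[472,233]],.061),'bottle',px2w('top0',[[155,170]],.096))
a=cv2.imread('pics/top0.png')[120:280,140:480]; b=cv2.resize(a,None,fx=2.3,fy=2.3,interpolation=cv2.INTER_CUBIC)
s=cv2.imread('pics/scene0.png')[160:250,220:370]; s=cv2.resize(s,(782,int(90*782/150)),interpolation=cv2.INTER_CUBIC)
cv2.imwrite('pics/c1.png',s)
```

```text
[[287.75901408 461.28140266]
 [-30.62230356 410.46072869]]
rack base [[ 0.64221682  0.193863    0.012     ]
 [ 0.72110281 -0.00766719  0.012     ]
 [ 0.59751864 -0.03749778  0.012     ]
 [ 0.54950289  0.15407533  0.012     ]]
handle [[0.63239803 0.0721727  0.1       ]]
board [[ 0.55013516 -0.16939919  0.014     ]
 [ 0.53487803 -0.35267117  0.014     ]
 [ 0.45214566 -0.34424549  0.014     ]
 [ 0.46733902 -0.1599482   0.014     ]] [[ 0.53429588 -0.20260162  0.0155    ]
 [ 0.52339149 -0.32300734  0.0155    ]
 [ 0.46532899 -0.31523976  0.0155    ]
 [ 0.47619784 -0.19538868  0.0155    ]]
jar [[ 0.49037907 -0.39382366  0.061     ]] bottle [[0.6176706  0.27660617 0.096     ]]
```

View pics/c1.png

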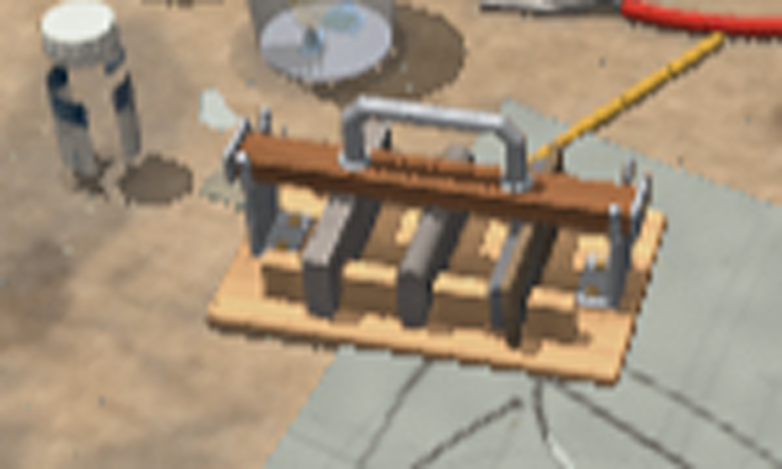

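The close crop shows the third stone, at (525,280), which is the -y slot. It is grey on its +y side with a brown wooden strip on its -y side, so it is the oilstone. The other two are plain grey. I'm moving above the rack for a closer wrist view.

arm_command(plan=[-20,-11,0,0,-37,-21,0,0,-39,-22,0,0,-39,-22,0,0,-39,-22,0,0,-39,-22,0,0,-39,-22,0,0,-39,-22,0,0,-39,-22,0,0,-39,-22,0,0,-39,-22,0,0,-39,-22,0,0,-39,-22,0,0,-39,-22,0,0,-39,-22,0,0,-22,-12,0,0,0,0,0,0.1,0,0,0,0.12,0,0,0,0.12,0,0,0,0.12], grip=0.6)

```text
time_s: 2.15
eef_pos: [0.6309, 0.0709, 0.2307]
eef_rot: [-0.001, 0.366, 0.931, -0.0]
wrist_force: [-0.1, 0.1, -0.5]
opening: 0.6
```

arm_command(plan=[0,0,0,0.12,0,0,0,0.12,0,0,0,0.12,0,0,0,0.12,0,0,0,0.04,0,0,0,0])

```text
time_s: 2.75
eef_pos: [0.6309, 0.0711, 0.2308]
eef_rot: [-0.0, 0.591, 0.807, -0.0]
wrist_force: [0.8, 0.0, 0.5]
opening: 0.601
```

Run:
```python
from h import *
snap('wrist','w1');print(ctrl.get_obs()['eef_pos'],rot(ctrl.get_obs()['eef_rot'])[:,:2].T)
```

```text
[0.63094856 0.07117015 0.23090466] [[-3.03256789e-01  9.52908834e-01  2.73214204e-04]
 [ 9.52908612e-01  3.03256906e-01 -6.52846858e-04]]
```

View pics/w1.png

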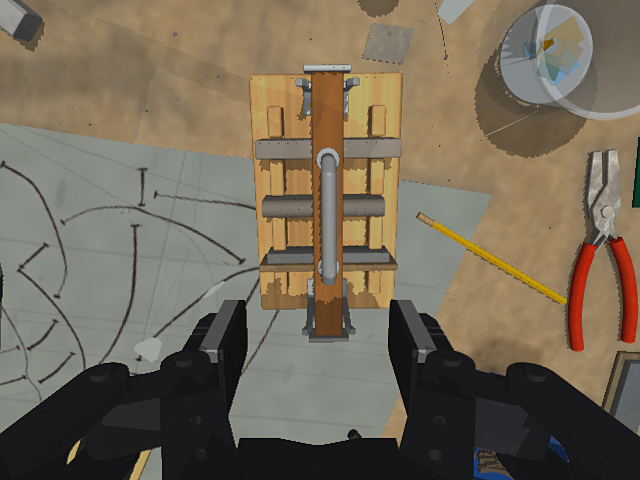

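The view shows the bar vertical from (327,68) to (328,340) and the handle from (328,158) to (330,275). The bottom stone at (328,257) has a brown block edge below its grey edge, which confirms it as the oilstone. The slip stone at (323,206) has rounded edges, and the plain stone is at (328,148).

Run:
```python
from h import *
h=px2w('w1',[[328.5,158],[330,275]],.107);m=h.mean(0)
e=px2w('w1',[[327,67],[328,338]],.069)
Y=h[0]-h[1];print('handle',h,m,np.hypot(*Y[:2]),'yaw',np.arctan2(-Y[0],Y[1]))
Y=e[0]-e[1];print('bar',e,e.mean(0),np.hypot(*Y[:2]),'yaw',np.arctan2(-Y[0],Y[1]))
b=px2w('w1',[[250,74],[402,73],[396,308],[261,310]],.012);print('rack',b,b.mean(0))
o=ctrl.get_obs();Rm=rot(o['eef_rot']);print('delta tool to handle xy',(m-o['eef_pos'])@Rm*1000)
s=px2w('w1',[[260,266],[397,266]],.052);print('oil edge top (wood)',s,s.mean(0))
print((s.mean(0)-e.mean(0))@Rm*1000,(b.mean(0)-e.mean(0))@Rm*1000)
```

```text
handle [[0.62297986 0.1189402  0.107     ]
 [0.64761907 0.04618042 0.107     ]] [0.63529946 0.08256031 0.107     ] 0.07681846211928756 yaw 0.3265169543761204
bar [[ 0.60556745  0.17250994  0.069     ]
 [ 0.66810356 -0.01844805  0.069     ]] [0.6368355  0.07703094 0.069     ] 0.2009371055567313 yaw 0.31647894533073756
rack [[ 5.48121069e-01  1.55522682e-01  1.20000000e-02]
 [ 6.62908904e-01  1.92582461e-01  1.20000000e-02]
 [ 7.29661319e-01  5.00863059e-04  1.20000000e-02]
 [ 6.10874534e-01 -3.91803964e-02  1.20000000e-02]] [0.63789146 0.0773564  0.012     ]
delta tool to handle xy [  9.50049235   7.6810532  123.90227328]
oil edge top (wood) [[0.59973967 0.01740696 0.052     ]
 [0.70424212 0.05044656 0.052     ]] [0.6519909  0.03392676 0.052     ]
[-45.67497815   1.38116256  16.98662351] [-2.56664131e-02  1.14213873e+00  5.69992616e+01]
```

arm_command(plan=[4,4,15,-0.01,4,4,25,0,0,0,30,0,0,0,30,0,0,0,25,0,0,0,14,0,0,0,8,0,0,0,0,0])

```text
time_s: 3.6
eef_pos: [0.6357, 0.0813, 0.0831]
eef_rot: [-0.001, 0.586, 0.81, -0.0]
wrist_force: [0.4, 0.2, -0.5]
opening: 0.601
```

arm_command(plan=[0,0,0,0,0,0,0,0,0,0,0,0,0,0,0,0,0,0,0,0,0,0,0,0,0,0,0,0,0,0,0,0], grip=0)

```text
time_s: 4.4
eef_pos: [0.6372, 0.0811, 0.0857]
eef_rot: [0.001, 0.587, 0.81, 0.001]
wrist_force: [-1.0, -1.4, 5.9]
opening: 0.098
```

arm_command(plan=[0,0,-5,0,0,0,-8,0,0,0,-10,0,0,0,-12,0,0,0,-15,0,0,0,-15,0,0,0,-10,0,0,0,-5,0,0,0,0,0])

```text
time_s: 5.3
eef_pos: [0.6369, 0.0812, 0.1655]
eef_rot: [0.001, 0.587, 0.81, 0.0]
wrist_force: [0.0, 0.2, -1.3]
opening: 0.091
```

Run:
```python
from h import *
snap('wrist','w2')
print(px2w('top0',[[341,222],[322,291],[370,288],[217,305],[277,338],[280,290]],0))
```

```text
[[ 0.52009716 -0.11643879  0.        ]
 [ 0.36559009 -0.07373489  0.        ]
 [ 0.37234835 -0.18068177  0.        ]
 [ 0.33452593  0.1587866   0.        ]
 [ 0.26249379  0.02542272  0.        ]
 [ 0.36769911  0.01964326  0.        ]]
```

View pics/w2.png

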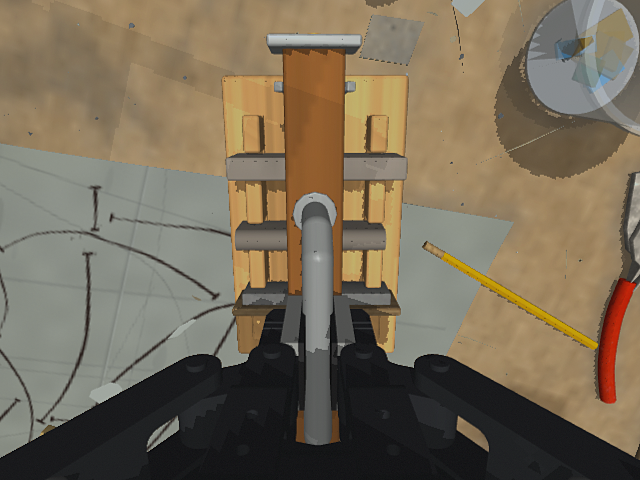

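The bar is held by its handle, clear above the rack, with all three stones still in place. I'll set it down in front of the rack.

arm_command(plan=[1,-8,0,0,1,-16,0,0,2,-22,0,0,2,-24,0,0,2,-24,0,0,2,-24,0,0,2,-24,5,0,2,-22,10,0,1,-18,15,0,0,-10,20,0,0,0,22,0,0,0,20,0,0,0,16,0,0,0,10,0,0,0,6,0,0,0,3,0,0,0,2,0,0,0,2,0,0,0,0,0])

```text
time_s: 7.25
eef_pos: [0.4495, 0.0356, 0.0335]
eef_rot: [0.0, 0.587, 0.81, 0.0]
wrist_force: [0.2, -0.0, -1.8]
opening: 0.092
```

arm_command(plan=[0,0,1,0,0,0,1,0,0,0,1,0,0,0,0,0])

```text
time_s: 7.65
eef_pos: [0.4494, 0.0356, 0.0309]
eef_rot: [0.0, 0.587, 0.81, 0.0]
wrist_force: [-2.0, 0.6, 6.3]
opening: 0.092
```

arm_command(plan=[0,0,0,0,0,0,0,0,0,0,0,0,0,0,-5,0,0,0,-15,0,0,0,-30,0,0,0,-40,0,0,0,-40,0,0,0,-35,0,-5,15,-15,0,-9,28,0,0,-10,30,0,0,-10,30,0,0,-10,30,0,0,-9,28,0,0,-7,20,0,0,-3,10,0,0,0,0,0,0.1,0,0,0,0.14,0,0,0,0.14], grip=0.4)

```text
time_s: 9.65
eef_pos: [0.6498, 0.0354, 0.2103]
eef_rot: [-0.0, 0.731, 0.682, -0.0]
wrist_force: [-0.6, -0.6, -0.3]
opening: 0.398
```

arm_command(plan=[0,0,0,0.14,0,0,0,0.14,0,0,0,0.14,0,0,0,0.14,0,0,0,0.14,0,0,0,0.14,0,0,0,0.14,0,0,0,0.14,0,0,0,0.07,0,0,0,0])

```text
time_s: 10.65
eef_pos: [0.6498, 0.0354, 0.2105]
eef_rot: [-0.0, 0.987, 0.158, -0.0]
wrist_force: [0.7, 0.5, -0.3]
opening: 0.398
```

Run:
```python
from h import *
snap('wrist','w3');o=ctrl.get_obs();R3=rot(o['eef_rot']);print(o['eef_pos'],np.arctan2(R3[1,1],R3[0,1]),o['q'][5])
snap('top','t3')
a=cv2.imread('pics/w3.png');b=cv2.imread('pics/t3.png')[130:330,190:400]
cv2.imwrite('pics/c3.png',np.hstack([a[:,120:560],cv2.resize(b,(360,343))[:343].copy() if 0 else cv2.copyMakeBorder(cv2.resize(b,(360,343),interpolation=cv2.INTER_CUBIC),0,137,0,0,cv2.BORDER_CONSTANT)]))
```

```text
[0.6498562  0.035392   0.21044185] -1.2512309002875592 1.12364018027364
```

View pics/c3.png

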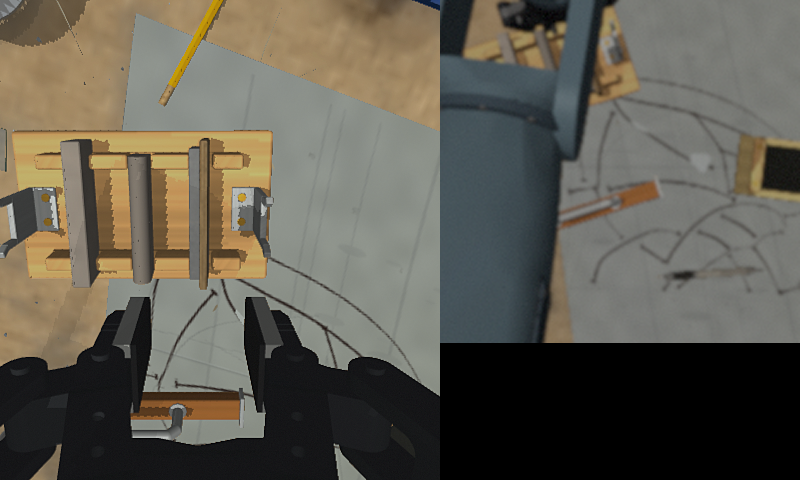

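The bar stands on the bench in front of the rack. The oilstone's brown block edge runs from (325,140) to (324,288) in full-frame pixels, with its grey edge to the left at about (315,215).

Run:
```python
from h import *
s=px2w('w3',[[325.5,140],[324.5,288]],.052);g=px2w('w3',[[309,150],[309.5,278]],.046)
o=ctrl.get_obs();Rm=rot(o['eef_rot'])
d=s[0]-s[1];print('len',np.hypot(*d[:2]),'yaw',np.arctan2(d[1],d[0]),'toolx ang',np.arctan2(Rm[1,0],Rm[0,0]))
print('block rel tool',(s-o['eef_pos'])@Rm*1000,'grey face',(g-o['eef_pos'])@Rm*1000)
h=px2w('w3',[[375,412]],.04);print(h)
```

```text
len 0.10949038971010992 yaw 0.3151738668854118 toolx ang 0.3198761012337078
block rel tool [[ 57.07318435   5.65257459 158.45142724]
 [-52.41599363   5.1377284  158.46805555]] grey face [[ 49.96728019  -5.87602818 164.45346683]
 [-46.55585932  -6.31655225 164.46812484]]
[[ 0.50131247 -0.06579672  0.04      ]]
```

arm_command(plan=[2,1,20,0,0,0,30,0,0,0,30,0,0,0,25,0,0,0,20,0,0,0,15,0,0,0,12,0,0,0,10,0,0,0,8,0,0,0,8,0,0,0,6,0,0,0,3,0,0,0,0,0])

```text
time_s: 12.05
eef_pos: [0.6518, 0.0352, 0.0227]
eef_rot: [-0.0, 0.987, 0.158, -0.001]
wrist_force: [-2.8, 0.4, -0.6]
opening: 0.4
```

arm_command(plan=[0,0,0,0,0,0,0,0,0,0,0,0,0,0,0,0,0,0,0,0,0,0,0,0,0,0,0,0], grip=0)

```text
time_s: 12.75
eef_pos: [0.6529, 0.0349, 0.0236]
eef_rot: [0.0, 0.987, 0.158, 0.0]
wrist_force: [0.8, 0.5, -0.2]
opening: 0.152
```

arm_command(plan=[0,0,-4,0,0,0,-8,0,0,0,-14,0,0,0,-20,0,0,0,-22,0,0,0,-18,0,0,0,-12,0,-3,9,-2,0,-5,20,0,0,-7,26,0,0,-7,26,0,0,-7,26,0,0,-7,26,0,0,-6,25,0,0,-5,20,0,0,-3,11,10,0,0,0,20,0,0,0,20,0,0,0,20,0])

```text
time_s: 14.65
eef_pos: [0.6634, -0.1598, 0.0514]
eef_rot: [-0.001, 0.987, 0.158, -0.001]
wrist_force: [-0.9, 0.6, -2.1]
opening: 0.155
```

Run:
```python
from h import *
c=snap('wrist','w4');o=ctrl.get_obs();print(o['eef_pos'],o['wrist_force'])
a=cv2.imread('pics/w4.png');snap('scene','s4');b=cv2.imread('pics/s4.png')[150:390,260:500]
cv2.imwrite('pics/c4.png',np.hstack([a[:,120:520],cv2.copyMakeBorder(cv2.resize(b,(400,400),interpolation=cv2.INTER_CUBIC),0,80,0,0,cv2.BORDER_CONSTANT)]))
```

```text
[ 0.66099165 -0.15872626  0.04714773] [-2.3861226   0.48373062 -4.4588017 ]
```

View pics/c4.png

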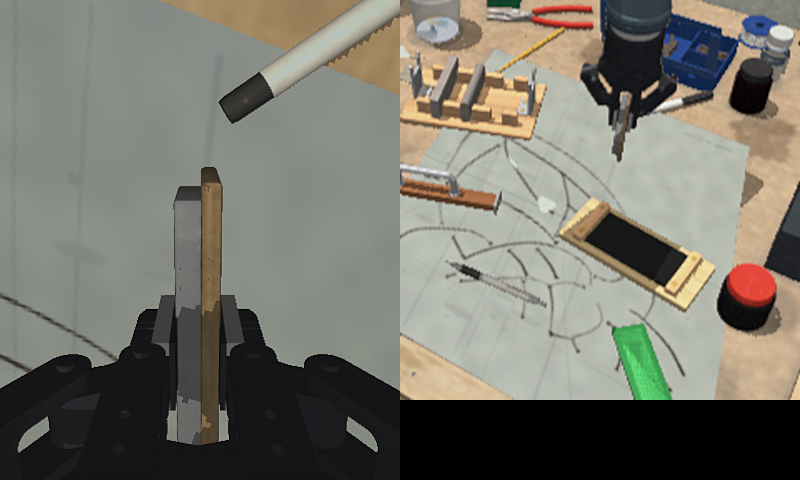

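The stone is held upright, grey on the left and wood on the right (tool +y), with the other two stones still in the rack. I'll lower it until its edge touches the bench.

arm_command(plan=[0,0,12,0,0,0,10,0,0,0,6,0,0,0,3,0,0,0,2,0,0,0,0,0])

```text
time_s: 15.35
eef_pos: [0.6642, -0.1602, 0.0204]
eef_rot: [0.0, 0.987, 0.158, 0.0]
wrist_force: [-0.5, 0.9, -2.8]
opening: 0.148
```

arm_command(plan=[0,0,1,0,0,0,1,0,0,0,0.5,0,0,0,0,0])

```text
time_s: 15.75
eef_pos: [0.6641, -0.1602, 0.0178]
eef_rot: [0.0, 0.987, 0.158, 0.0]
wrist_force: [0.8, 0.4, -2.1]
opening: 0.15
```

arm_command(plan=[0,0,2,0,0,0,2,0,0,0,1,0,0,0,1,0,0,0,0,0])

```text
time_s: 16.25
eef_pos: [0.6641, -0.1602, 0.0117]
eef_rot: [-0.0, 0.987, 0.158, -0.0]
wrist_force: [-0.6, 1.2, -1.8]
opening: 0.15
```

arm_command(plan=[0,0,0.5,0,0,0,0.5,0,0,0,0,0])

```text
time_s: 16.55
eef_pos: [0.6642, -0.1602, 0.0116]
eef_rot: [0.0, 0.987, 0.158, 0.0]
wrist_force: [-4.3, 0.5, 5.2]
opening: 0.152
```

arm_command(plan=[0,0,0.5,0,0,0,0.5,0,0,0,0,0])

```text
time_s: 16.85
eef_pos: [0.6642, -0.1603, 0.0116]
eef_rot: [0.0, 0.987, 0.158, -0.0]
wrist_force: [-5.9, 2.4, 11.5]
opening: 0.148
```

arm_command(plan=[0,4,-1,0,0,3,0,0,0,1,0,0,0,0,0,0], grip=0.25)

```text
time_s: 17.25
eef_pos: [0.6667, -0.1681, 0.0105]
eef_rot: [0.0, 0.987, 0.158, 0.0]
wrist_force: [0.5, 0.4, -0.5]
opening: 0.249
```

Run:
```python
from h import *
c=snap('wrist','w5');o=ctrl.get_obs();print(o['eef_pos'],o['wrist_force'],o['opening'])
cv2.imwrite('pics/c5.png',cv2.imread('pics/w5.png')[130:,170:470])
```

```text
[ 0.66659661 -0.16807042  0.01049745] [0.19260581 0.30591913 0.76252814] 0.2506569613329555
```

View pics/c5.png

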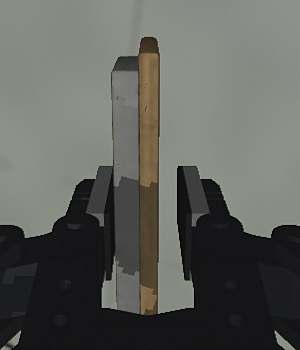

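The stone stands against the grey-side pad, with a gap of about 9 mm to the wood-side pad. I'll open further and push it toward the wood side.

arm_command(plan=[0,4,-3,0,0,5,-3,0,0,4,-2,0,0,2,0,0,0,2,0,0,0,1,0,0,0,1,0,0,0,1,0,0,0,1,0,0,0,1,0,0,0,1,0,0,0,0,0,0], grip=0.55)

```text
time_s: 18.5
eef_pos: [0.6739, -0.1898, 0.0188]
eef_rot: [0.0, 0.987, 0.158, 0.0]
wrist_force: [0.0, 0.0, -0.4]
opening: 0.553
```

Run:
```python
from h import *
c=snap('wrist','w6');o=ctrl.get_obs();print(o['eef_pos'],o['wrist_force'],o['opening'])
cv2.imwrite('pics/c6.png',cv2.imread('pics/w6.png')[130:,120:520])
```

```text
[ 0.67379882 -0.18970682  0.01878464] [0.43868929 0.38908696 0.00795978] 0.5503814860184382
```

View pics/c6.png

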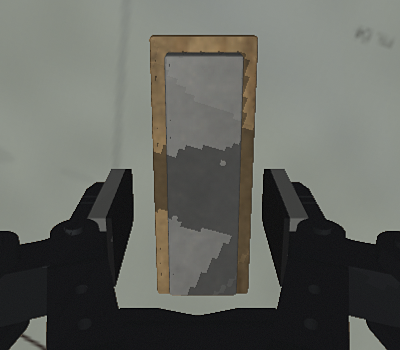

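The stone now lies flat, grey face up, with its block corners at about (270,166), (377,166), (367,423) and (278,423) in full-frame pixels, centred between the fingers.

Run:
```python
from h import *
p=px2w('w6',[[270.5,166.5],[377,166.5],[367,423],[278,423]],.006)
o=ctrl.get_obs();Rm=rot(o['eef_rot']);q=(p-o['eef_pos'])@Rm*1000;print(q.round(1),q.mean(0))
for a,b in((0,3),(1,2)):
  d=p[a]-p[b];print(np.hypot(*d[:2]),np.arctan2(d[1],d[0]),np.arctan2(Rm[1,0],Rm[0,0]))
# board from top0: yellow mask
import cv2
d=cv2.imread('pics/top0.png');hs=cv2.cvtColor(d,cv2.COLOR_BGR2HSV)
m=np.zeros(d.shape[:2],np.uint8);m[190:270,345:460]=(hs[190:270,345:460,2]<40)*255
n,l,st,ce=cv2.connectedComponentsWithStats(m);i=1+st[1:,4].argmax();print(st[i],ce[i],cv2.minAreaRect(np.argwhere(l==i)[:,::-1].astype(np.float32)),px2w('top0',[ce[i]],.0155))
```

```text
[[ 54.4 -17.   12.8]
 [ 54.4  21.4  12.8]
 [-55.3  21.2  12.8]
 [-55.2 -17.2  12.8]] [-0.41846053  2.09387747 12.78465165]
0.10960997392950089 0.316062395072752 0.31770833969646367
0.10965511954107067 0.3166960607128204 0.31770833969646367
[ 378  216   53   29 1206] [404.23466003 230.02902156] ((404.4708251953125, 230.07652282714844), (51.073577880859375, 23.94818878173828), 6.842773914337158) [[ 0.50078274 -0.25623919  0.0155    ]]
```

arm_command(plan=[0,2,6,0,0,0,5,0,0,0,3,0,0,0,2,0,0,0,1,0,0,0,0,0])

```text
time_s: 19.15
eef_pos: [0.6743, -0.1915, 0.0016]
eef_rot: [-0.0, 0.987, 0.158, -0.0]
wrist_force: [0.5, -0.8, 0.4]
opening: 0.551
```

arm_command(plan=[0,0,1,0,0,0,1,0,0,0,1,0,0,0,0,0])

```text
time_s: 19.55
eef_pos: [0.6743, -0.1915, -0.0014]
eef_rot: [-0.0, 0.987, 0.158, -0.0]
wrist_force: [0.6, -0.1, 0.7]
opening: 0.551
```

arm_command(plan=[0,0,1,0,0,0,0,0])

```text
time_s: 19.75
eef_pos: [0.6743, -0.1915, -0.0023]
eef_rot: [-0.0, 0.987, 0.158, -0.0]
wrist_force: [-0.9, -0.7, 0.3]
opening: 0.552
```

Still no contact. I'll keep feeling downward in 1 mm steps.

arm_command(plan=[0,0,1,0,0,0,0,0])

```text
time_s: 19.95
eef_pos: [0.6744, -0.1916, -0.0024]
eef_rot: [-0.0, 0.987, 0.158, -0.0]
wrist_force: [-3.5, 0.8, 5.2]
opening: 0.554
```

arm_command(plan=[0,0,1,0,0,0,0,0])

```text
time_s: 20.15
eef_pos: [0.6745, -0.1916, -0.0024]
eef_rot: [0.0, 0.987, 0.158, -0.0]
wrist_force: [-6.2, 2.0, 11.7]
opening: 0.55
```

arm_command(plan=[0,0,-3.5,0,0,0,0,0])

```text
time_s: 20.35
eef_pos: [0.6749, -0.1918, -0.0001]
eef_rot: [0.0, 0.987, 0.158, 0.001]
wrist_force: [0.4, -0.8, -0.8]
opening: 0.551
```

arm_command(plan=[0,0,0,0,0,0,0,0,0,0,0,0,0,0,0,0,0,0,0,0], grip=0.2)

```text
time_s: 20.85
eef_pos: [0.6749, -0.1918, -0.0001]
eef_rot: [0.0, 0.987, 0.158, 0.0]
wrist_force: [-0.1, -0.1, 6.0]
opening: 0.44
```

arm_command(plan=[0,0,-3,0,0,0,-6,0,0,0,-12,0,0,0,-20,0,0,0,-25,0,0,0,-20,0,0,0,-10,0,0,0,-4,0,0,0,0,0])

```text
time_s: 21.75
eef_pos: [0.6744, -0.1915, 0.0995]
eef_rot: [0.0, 0.987, 0.158, 0.0]
wrist_force: [0.1, -0.8, -3.1]
opening: 0.443
```

arm_command(plan=[-10,0,0,0,-20,1,0,-0.05,0,0,0,0])

```text
time_s: 22.05
eef_pos: [0.643, -0.2022, 0.0973]
eef_rot: [-0.001, 0.983, 0.183, -0.002]
wrist_force: [0.8, 0.1, -1.4]
opening: 0.438
```

arm_command(plan=[-20,0,0,0,-25,0,0,0,-28,0,0,0,-28,0,0,0,-25,0,0,0,-16,0,0,0,-10,-1,0,0,0,0,0,-0.06,0,0,0,-0.1,0,0,0,-0.12,0,0,0,-0.12,0,0,0,-0.12,0,0,0,-0.12,0,0,0,-0.12,0,0,0,-0.12,0,0,0,-0.12,0,0,0,-0.08,0,0,0,-0.034,0,0,0,0])

```text
time_s: 23.95
eef_pos: [0.5044, -0.2553, 0.0991]
eef_rot: [-0.0, 0.738, 0.675, 0.0]
wrist_force: [-0.6, 0.2, -2.2]
opening: 0.442
```

Run:
```python
from h import *
c=snap('wrist','w7');o=ctrl.get_obs();R3=rot(o['eef_rot']);print(o['eef_pos'],np.arctan2(R3[1,1],R3[0,1]),o['wrist_force'],o['opening'])
```

```text
[ 0.50432794 -0.25537758  0.09915076] -0.08970792186162789 [-0.89450211  0.10773564 -1.91057268] 0.4406942943402949
```

View pics/w7.png

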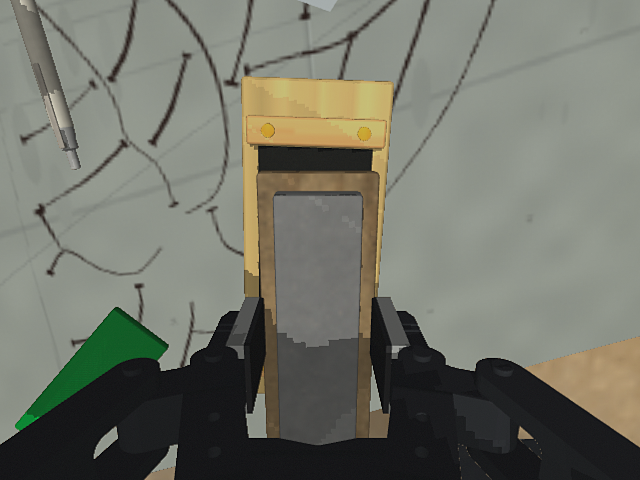

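The stone is held centred over the board, grey up. The visible cleat's inner edge runs from (248,146) to (384,151), the board end from (243,78) to (392,82), and the block's end from (257,172) to (379,173).

Run:
```python
from h import *
o=ctrl.get_obs();Rm=rot(o['eef_rot']);T=np.array(o['eef_pos'])
L=lambda px,z:((px2w('w7',px,z)-T)@Rm*1000).round(1)[:,:2]
print('cleat inner',L([[248,145.5],[384,150.5]],.024),'outer',L([[246,115],[386.5,119]],.024))
print('board end',L([[243,78],[392,82]],.014),'mat end',L([[259,148],[372,151]],.0155))
print('block end',L([[257.5,172],[379.5,173]],T[2]+.006))
print('left/right side',L([[244.5,165],[387,165]],.014))
print('seat from top0',((np.array([.5008,-.2562,.0155])-T)@Rm*1000).round(1))
```

```text
cleat inner [[ 58.4 -34.6]
 [ 56.   33.4]] outer [[ 72.9 -34.9]
 [ 71.1  34. ]]
board end [[ 90.8 -37.2]
 [ 88.9  37.5]] mat end [[ 56.6 -30.3]
 [ 55.1  28.5]]
block end [[ 54.9 -19.1]
 [ 54.6  19.7]]
left/right side [[ 47.7 -38.5]
 [ 47.7  36.9]]
seat from top0 [-1.1 -3.5 83.7]
```

arm_command(plan=[-1.6,-2.1,10,0.02,0,0,18,0,0,0,18,0,0,0,12,0,0,0,6,0,0,0,0,0,0,0,0,0])

```text
time_s: 24.7
eef_pos: [0.5021, -0.2573, 0.0357]
eef_rot: [0.0, 0.745, 0.667, 0.0]
wrist_force: [-0.1, 0.5, -1.0]
opening: 0.44
```

Run:
```python
from h import *
c=snap('wrist','w8');o=ctrl.get_obs();print(o['eef_pos'],o['wrist_force'],o['opening'])
b=cv2.imread('pics/w8.png')[60:320,200:440];cv2.imwrite('pics/c8.png',cv2.resize(b,None,fx=2.3,fy=2.3,interpolation=cv2.INTER_CUBIC))
```

```text
[ 0.50236791 -0.25745568  0.03604724] [ 0.39796254  0.04201516 -1.47272741] 0.4391330501816461
```

View pics/c8.png

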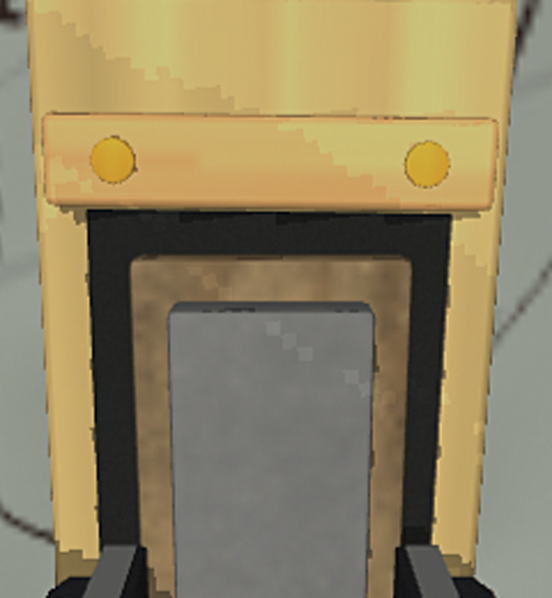

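The block's end edge, (257,171) to (379,172), is nearly parallel to the cleat's inner edge, (220,149) to (414,151), and centred between the mat's sides at 239 and 395.

Run:
```python
from h import *
o=ctrl.get_obs();Rm=rot(o['eef_rot']);T=np.array(o['eef_pos'])
L=lambda px,z:((px2w('w8',px,z)-T)@Rm*1000).round(1)[:,:2]
print('cleat',L([[220.4,149.1],[413.9,150.9]],.024),'mat',L([[238.7,152.2],[395.2,153]],.0155),'block',L([[257,171.3],[378.7,172.2]],T[2]+.006))
```

```text
cleat [[ 60.9 -34.6]
 [ 60.2  33.9]] mat [[ 59.2 -29.7]
 [ 58.9  28.9]] block [[ 55.2 -19.4]
 [ 54.9  19.1]]
```

arm_command(plan=[1.2,0,6,0,0,0,6,0,0,0,4,0,0,0,2,0,0,0,0,0])

```text
time_s: 25.25
eef_pos: [0.5016, -0.2556, 0.0168]
eef_rot: [-0.0, 0.745, 0.668, -0.0]
wrist_force: [-0.6, -0.4, -1.3]
opening: 0.443
```

arm_command(plan=[0,0,1,0,0,0,0.5,0,0,0,0,0])

```text
time_s: 25.55
eef_pos: [0.502, -0.2559, 0.0159]
eef_rot: [0.0, 0.745, 0.668, 0.0]
wrist_force: [0.3, -0.3, -2.2]
opening: 0.442
```

arm_command(plan=[0,0,0.5,0,0,0,0.5,0,0,0,0,0])

```text
time_s: 25.85
eef_pos: [0.5021, -0.2559, 0.0154]
eef_rot: [0.0, 0.745, 0.668, -0.0]
wrist_force: [-1.9, 2.0, 4.8]
opening: 0.438
```

arm_command(plan=[0,0,0,0,0,0,0,0,0,0,0,0,0,0,0,0,0,0,-4,0,0,0,-12,0,0,0,-25,0,0,0,-35,0,0,0,-40,0,0,0,-30,0,-20,0,-10,0,-15,0,0,0,0,0,0,0], grip=0.65)

```text
time_s: 27.15
eef_pos: [0.4978, -0.2924, 0.1712]
eef_rot: [0.001, 0.745, 0.667, -0.0]
wrist_force: [-0.3, -0.4, -0.3]
opening: 0.648
```

Run:
```python
from h import *
snap('wrist','w9');snap('scene','s9');o=ctrl.get_obs();print(o['eef_pos'],o['wrist_force'])
a=cv2.imread('pics/w9.png')[:,120:520];b=cv2.imread('pics/s9.png')[140:440,240:540]
cv2.imwrite('pics/c9.png',np.hstack([a,cv2.copyMakeBorder(cv2.resize(b,(400,400),interpolation=cv2.INTER_CUBIC),0,80,0,0,cv2.BORDER_CONSTANT)]))
```

```text
[ 0.49726652 -0.29012009  0.16949426] [ 0.07747915  0.41248715 -0.69225163]
```

View pics/c9.png

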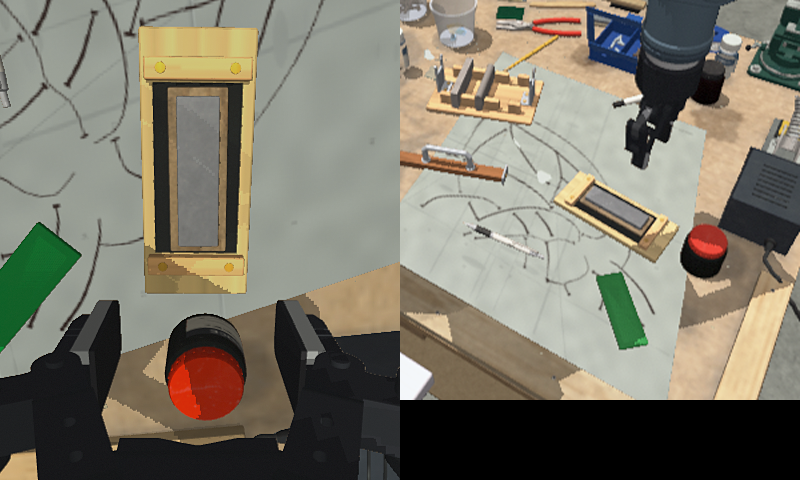

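The oilstone lies flat between the cleats, grey side up and centred, with its block at about (288,88) to (348,250) in full-frame pixels. The bar stands on the bench, the other two stones are in the rack, and the jar is where it was. I'm handing in.

```bash
python3 -c "
from bench import ctrl
print(ctrl.hand_in())"
```

```text
the job is handed in; nothing more can be done
None
```

The oilstone now lies flat on the honing board's mat, grey stone up, centred between the cleats. I handed the job in at about 27 s of the 61 s allowed.

- **Keeper bar:** I lifted it out by its handle and set it down, handle up, on the bench in front of the rack. A light contact force showed it was down before I let go.
- **Oilstone:** I took it from the rack's -y slot and tipped it toward its wooden side on the free bench. I then gripped it again across its width and lowered it onto the mat until it touched.
- **Last checks:** The final pictures show both other stones in the rack, the bar standing, and the jar where it was. The bottle was not in the last picture, but the arm never came near it. The largest wrist force I read was about 12 N, during the deliberate touch-downs.
- **Disagreement:** The first top view and the wrist view differed by about 0.03 rad on the board's angle. I followed the wrist view. Measured just before the final lowering, the block's end was parallel to the cleat with a 5.5 mm gap. I then shifted it 1.2 mm, leaving about 4.3 mm of gap at that end.

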